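Close a vacuum vessel's bayonet port and hold the plug in

ROBOT

A 6-joint arm with a two-finger parallel gripper is mounted at the origin on the work surface. World frame = base frame: x ahead of the robot, y to its left, z up, the work surface at z = 0. Lengths are in m, angles in rad, forces in N, time in s.
With the tool pointing down it reaches from about 0.425 to 0.95 m from the base axis. Payload 3.5 kg.
Tool frame: the origin (TCP) lies midway between the tips of the shut fingers; the grasp point (between the pads) lies 19 mm behind it; x points along the fingers, y is the direction in which the jaws open and shut, and the axes are right-handed (so a half turn about x gives the same grasp; the last joint's range is limited). The gripper opens to 85 mm and grips with 20 to 120 N. Pads are 22 mm wide; open, the fingers measure 114 mm over their backs; the gripper's body (76 mm by 85 mm) begins 54 mm behind the grasp point. The pads swing forward as they close: fully open they stand 13 mm farther back than shut.
Start: joints at [0.979, 0.286, 1.577, -0, 1.279, -0.15], TCP at [0.289, 0.61, 0.231] pointing down, gripper open.
Joint ranges: [-2.77, 2.77], [-0.9, 2.22], [0.21, 2.48], [-1.53, 4.67], [0.24, 2.81], [-2.84, 2.84]. Speed limits (rad/s): [2.79, 2.79, 3.14, 3.14, 3.14, 3.14].

INTERFACE

Orientations are given as a unit quaternion [x, y, z, w].
In Python, from plant import ctrl, vision gives the robot as it stands. The module is installed in compiled form; this text tells all that it offers.
- The arm moves only by the tool play_rows, never from a script. Its arguments are lists of equal length, an entry for each row: "claw": the closure in counts, from 0 (fully open) to 255 (shut); "travel": the shift along the tool's x, y, z in m, a list of three; "dr": the turn, a rotation vector about the tool's x, y, z in rad, a list of three. In form: {"claw": [claw, ...], "travel": [[tx, ty, tz], ...], "dr": [[wx, wy, wz], ...]}. A call has 1 to 20 rows; each row is the pose to reach, as a shift and turn from the pose measured when the call began, along the tool's axes at that moment; what a row does not reach only later rows make up. A row lasts 1/10 s, in which the tool goes at most 50 mm and 8.59 degrees, less where a joint would pass 70% of its speed; a pose out of reach is approached as far as the arm can. A call with a gripper value outside its range is refused whole. The fingers move at their own pace and stop on an object; "force" is the grip in N (left out, the last holds). Time passes only in rows, so rows that repeat a pose let the fingers close. It gives the time, the measured TCP pose, the force and the opening at its end, in the units of the state.
- ctrl.get_state(): the state, without advancing time (a new reading comes with each control period).
- vision.read_camera(name): name is "scene" or "top"; returns a dict with "img" (480x640x3 uint8, red, green, blue), "range_z" (480x640 float32, m along the optical axis (not along the pixel's ray), 0 where there is no reading), "K" (3x3 intrinsics, pixels), "distortion" ([k1, k2, p1, p2, k3] as OpenCV has them; the pictures are not rectified), "world_to_cam" (4x4, takes a point from world to camera coordinates). Camera axes: x right, y up, looking along -z (the intrinsics and any distortion apply to the point x, -y, -z); pixel columns grow to the right and rows downward; lengths in m; the calibration is good to about 2 mm. A picture is of the moment at which its call begins.
- ctrl.sign_off(): hands the job in, once; it reports no verdict.
The state is a dict: "time": time; "qpos": joint angles; "dq": joint speeds; "joint_efforts": joint torques, N m; "eef_pos": TCP position; "tcp_rot": TCP orientation; "contact_force": force on the tool from outside, world axes, zero at the start; "wrist_torque": the same for the moment, N m; "opening": opening from 0.0 (shut) to 1.0 (fully open).
Only numpy, scipy, OpenCV 4.12 (cv2) and the standard library are available. Lean on these libraries where they do the work, as an engineer would, in place of code of your own. Each camera call takes 0.05 s, during which the arm holds its last target.

TASK

Lift the red-handled bayonet plug out of the parts bin and close the port on top of the small vacuum vessel with it: line its two lugs up with the two slots, push it in against the spring, and turn it clockwise a full quarter turn until it meets its stop. Springs would turn it back out, so finish while still gripping the plug, holding it turned and seated as if waiting for the pump. Leave the spare blank, the wash bottle and the wrench where they are.

Things in the scene. Friction and masses are not known exactly. Their poses are not given: they have to be found in the camera images.
- plug: Loose steel bayonet plug, 100 to 210 g, upright in one bin compartment, any yaw. Origin: centre of its nose's underside; z up; x along the lugs and handle; a half turn leaves it the same. Nose 30 mm across, z 0 to 30 mm, foot tapered to 24 mm over 4 mm. Two brass lugs along +x and -x to 22 mm from the axis, 8 mm wide, z 12 to 20 mm. Flange 54 mm across, z 30 to 36 mm.
- plug_handle (a point): Centre of the plug's red bar handle, 57 mm above the plug's origin, same axes: the bar is 52 mm long (x), 14 mm thick (y) and spans z 36 to 74 mm of the plug. Grip it across its thickness.
- vessel: Fixed steel vacuum vessel, round, 144 mm across its lid (top at 84 mm), side ports to 86 mm from its axis below 70 mm. On the lid stands an aluminium collar 72 mm across, top at 126 mm, with the port. Origin: centre of its underside; z up; x points at one slot, -x at the other. Black bars on the collar mark the slots; red dots, at right angles, the locked direction.
- port (a point): Centre of the port's mouth, 126 mm above the vessel's origin, same axes. Bore 33 mm; the slots reach 25 mm from the axis, 44 degrees wide: lugs pass within 8 degrees of x. The rim is 6 mm thick: with the plug's origin 26 mm below the mouth it can turn, clockwise from above only, to a stop at about 95 degrees. At 30 mm its flange lies on the collar. Seated: turned, 26 to 30 mm deep.
- pad (a joint): Downward travel (m) of the spring pad inside the port. 0 = up, its top 19 mm below the mouth. The plug's foot presses it: about 1.6 N to start, 4 N at 7 mm (lugs just under the rim), 5.5 N at 11 mm (flange on the collar).
- rotor (a joint): Clockwise angle (rad) of the sprung ring under the rim; 0 = at rest. When the plug has turned some 0.22 rad its lugs meet two dogs of this ring and push it round against its spring (0.03 rising to 0.11 N m). It reads about 1.35 at a quarter turn, and turns the plug back if that is let go.
- bin: Fixed blue open bin, 194 mm (x) by 104 mm (y), 40 mm high, walls and floor 4 mm, one wall across the middle: two compartments along x. Origin: centre of its underside. The plug stands in one compartment, the spare blank in the other.
- blank: Loose spare aluminium blank, disc 48 mm across with a low 26 mm knob, 22 mm high, about 100 g, in the other compartment; leave alone. Origin: centre of its underside.
- bottle: Loose white wash bottle with a blue cap and spout, 64 mm across, 160 mm high; leave alone. Origin: centre of its underside.
- wrench: Loose steel wrench, 130 mm long, lying flat on the bench; leave alone. Origin under its middle.
Things that resemble listed ones, but are neither listed nor needed, are in the scene too. Of the things that look like the plug, the largest one is meant.

How it is judged:
On the way, in this order (a step that is already met when the one before it is completed fails the run):
1. the plug has been lifted clear of the bin (its foot more than 70 mm above the bench) (height (world z) of plug above 0.07 m), for 0.2 s.
2. the plug has been pushed into the port with its lugs through the slots (origin more than 24.5 mm below the mouth, within 4 mm of the axis, within 20 degrees of the slots) (horizontal distance between plug and port below 0.004 m and angle between plug's own z axis and vertical below 0.12 rad and z of plug in the frame of port below -0.0245 m and angle between the x axis of plug and the x axis of port, either way round below 0.35 rad), for 0.05 s.
At the end, for the whole second after the job is handed in: Plug in the port within 4 mm of its axis, tilt under 7 degrees, origin over 24.5 mm below the mouth, turned over 75 degrees from the slots (ring over 1.0 rad, pad over 4 mm), still, gripped with over 1.5 N; bottle and wrench within 30 mm, blank within 50 mm of their places (horizontal distance between plug and port below 0.004 m and angle between plug's own z axis and vertical below 0.12 rad and z of plug in the frame of port below -0.0245 m and angle between the x axis of plug and the x axis of port, either way round above 1.31 rad and value of joint rotor above 1 rad and value of joint pad above 0.004 m and contact force between the fingers and plug above 1.5 N and linear speed of plug below 0.02 m/s and distance of each of bottle, wrench from where it was at the start of the episode below 0.03 m and distance of blank from where it was at the start of the episode below 0.05 m); the arm keeps its last pose, push and grip.
It fails at once if the wash bottle is moved more than 30 mm (distance of bottle from where it was at the start of the episode above 0.03 m).
It fails at once if the wrench is moved more than 30 mm (distance of wrench from where it was at the start of the episode above 0.03 m).
It fails at once if the spare blank is moved more than 50 mm (distance of blank from where it was at the start of the episode above 0.05 m).
It also fails if it takes over 48 s, if anything falls off the work surface, if the arm or the gripper's body presses on something with over 40 N, if the wrist force passes 120 N, or if a joint passes its speed limit or range.

## Working session

There is one attempt and no reset: what is moved stays moved. The work goes in short steps, Python scripts to look and compute and a tool call to move; the robot and the scene stay as the last step left them, time stands still between calls to the robot, and variables do not carry over. Pictures are saved under pics/ and viewed, and the job is handed in when it is done.

Besides the shell and the picture viewer there is one more tool, called after "Request:" as name(argument=value, ...) on one line, values as JSON. play_rows: Moves the arm, as the interface text tells. Its arguments: {"type":"object","properties":{"claw":{"type":"array","items":{"type":"number"}},"travel":{"type":"array","items":{"type":"array","items":{"type":"number"}}},"dr":{"type":"array","items":{"type":"array","items":{"type":"number"}}},"force":{"type":"number"}},"required":["claw","travel","dr"]}

```bash
mkdir -p pics
python3 - <<'E'
from plant import ctrl, vision
import cv2, numpy as np, pickle
s=ctrl.get_state(); print(s)
for n in ("scene","top"):
    c=vision.read_camera(n); pickle.dump(c,open(f"{n}0.pkl","wb"))
    cv2.imwrite(f"pics/{n}0.png",c["img"][:,:,::-1]); print(n,c["K"],c["distortion"],c["world_to_cam"],c["range_z"].min(),c["range_z"].max())
E
```

```text
{'time': 0.0, 'qpos': array([ 9.78956512e-01,  2.87186382e-01,  1.57818101e+00,  8.76845473e-06,
        1.27858696e+00, -1.50012289e-01]), 'dq': array([-7.30550758e-04,  2.98614962e-04, -1.30441578e-03, -5.79516938e-05,
        2.01660728e-04,  6.12247117e-04]), 'joint_efforts': array([ 1.98046888e-03, -4.05967534e+01, -2.92634833e+01, -2.56786456e-05,
        5.81140484e-03, -1.06807909e-05]), 'eef_pos': array([0.28823382, 0.60964089, 0.22993119]), 'tcp_rot': array([ 0.15416578,  0.69022717, -0.15572003,  0.6896163 ]), 'contact_force': array([ 0.26674431, -0.47444388, -0.30875081]), 'wrist_torque': array([-0.00363137,  0.04401039, -0.02015341]), 'opening': 1.001504790112833}
scene [[603.50418939   0.         314.05494749]
 [  0.         603.50418939 234.56395344]
 [  0.           0.           1.        ]] [-0.12009881  0.          0.          0.          0.        ] [[-6.82492413e-02  9.97476390e-01  1.95676564e-02 -1.46065522e-03]
 [-5.20786514e-01 -5.23486087e-02  8.52080413e-01  2.25873496e-01]
 [ 8.50954433e-01  4.79632701e-02  5.23045005e-01 -1.47736602e+00]
 [ 0.00000000e+00  0.00000000e+00  0.00000000e+00  1.00000000e+00]] 0.0 3.9998696
top [[522.90904869   0.         318.41924983]
 [  0.         522.90904869 233.23257174]
 [  0.           0.           1.        ]] [-0.07927589  0.          0.          0.          0.        ] [[-0.02302727 -0.99913307 -0.03468208  0.05556411]
 [ 0.99524607 -0.02619382  0.09380373 -0.58337754]
 [-0.09463087 -0.03235716  0.99498644 -0.95582587]
 [ 0.          0.          0.          1.        ]] 0.0 1.9040493
```

View pics/scene0.png

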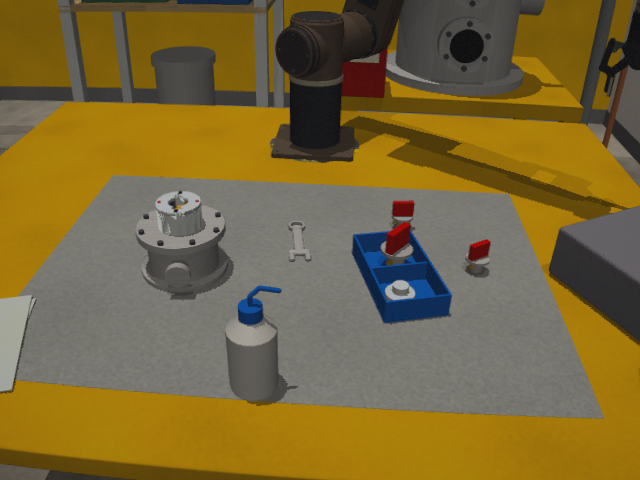

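View pics/top0.png

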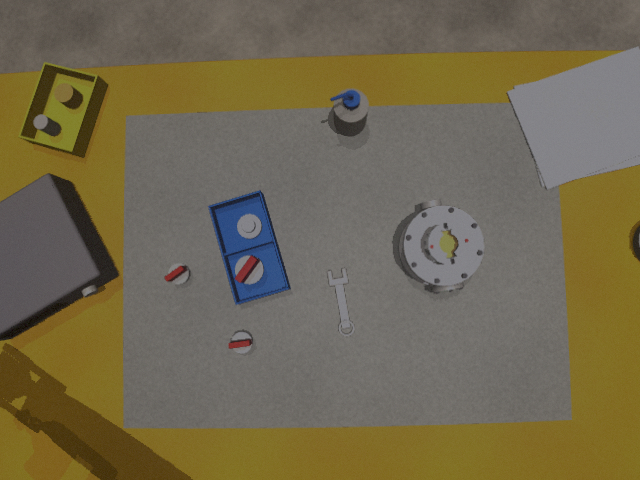

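```bash
cat > h.py <<'E'
import numpy as np, cv2, pickle
def rays(c,uv):
    p=cv2.undistortPoints(np.asarray(uv,float).reshape(-1,1,2),c["K"],c["distortion"]).reshape(-1,2)
    d=np.c_[p[:,0],-p[:,1],-np.ones(len(p))]
    T=c["world_to_cam"];R=T[:3,:3];return -R.T@T[:3,3], d@R
def plane(c,uv,z):
    o,d=rays(c,uv); return o+d*((z-o[2])/d[:,2])[:,None]
def cloud(c,uv):
    uv=np.asarray(uv); o,d=rays(c,uv); r=c["range_z"][uv[:,1],uv[:,0]]
    P=o+d*r[:,None]; P[r==0]=np.nan; return P
def crop(c,name,u0,v0,u1,v1,k):
    im=c["img"][v0:v1,u0:u1,::-1]; cv2.imwrite(name,cv2.resize(im,None,fx=k,fy=k,interpolation=cv2.INTER_CUBIC))
E
python3 - <<'E'
from h import *
t=pickle.load(open("top0.pkl","rb")); s=pickle.load(open("scene0.pkl","rb"))
crop(t,"pics/cv.png",390,190,500,300,5); crop(t,"pics/cb.png",160,185,300,360,3.4)
crop(s,"pics/sb.png",350,190,500,320,4.5);crop(s,"pics/sv.png",125,180,240,290,5)
for n,c in (("top",t),("scene",s)):
    hsv=cv2.cvtColor(c["img"],cv2.COLOR_RGB2HSV)
    m=(((hsv[...,0]<8)|(hsv[...,0]>172))&(hsv[...,1]>150)&(hsv[...,2]>60)).astype(np.uint8)
    k,l,st,ce=cv2.connectedComponentsWithStats(m)
    for i in range(1,k):
        if st[i,4]<25: 
            if st[i,4]>3: print(n,"small",ce[i],st[i,4])
            continue
        v,u=np.nonzero(l==i); P=cloud(c,np.c_[u,v]); 
        print(n,ce[i],st[i],"z pct",np.nanpercentile(P[:,2],[5,50,95]),np.nanmean(P,0))
E
```

```text
top [245.71038251 268.31693989] [235 256  22  26 183] z pct [0.07443604 0.07716337 0.08046976] [0.52032824 0.17113372 0.07722366]
top [174.         273.23809524] [165 266  19  15 105] z pct [0.05195587 0.05497377 0.05820683] [0.51483584 0.30894634 0.05492217]
top [238.6635514  343.85046729] [229 340  21   8 107] z pct [0.05235435 0.0548306  0.05757565] [0.3842852  0.1897197  0.05483374]
scene [364.29634465  77.81462141] [ 342   49   45   49 1532] z pct [-0.04305484  0.01077982  0.06610186] [-0.5184884   0.12611171  0.01180494]
scene small [158.5 201.5] 4
scene [402.93442623 208.01311475] [393 201  21  15 305] z pct [0.0296548  0.04338699 0.05568312] [0.39090244 0.19217489 0.04322957]
scene [397.3721374  237.65458015] [386 222  25  33 524] z pct [0.04331352 0.06488294 0.07815759] [0.52969892 0.17324258 0.06339977]
scene [478.75884244 249.67202572] [469 240  21  21 311] z pct [0.03035785 0.04540809 0.05556556] [0.52360662 0.31084319 0.04451258]
```

View pics/cb.png

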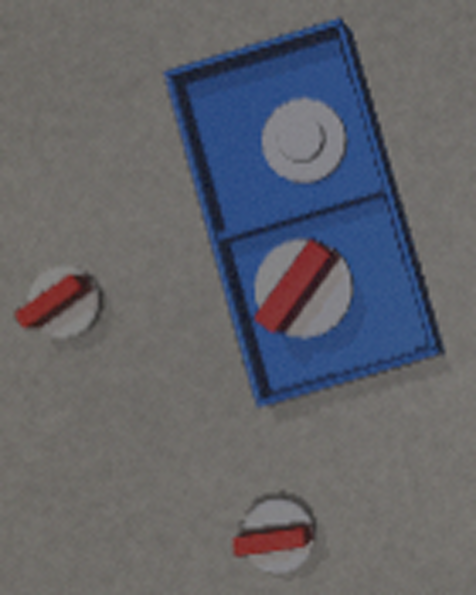

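View pics/cv.png

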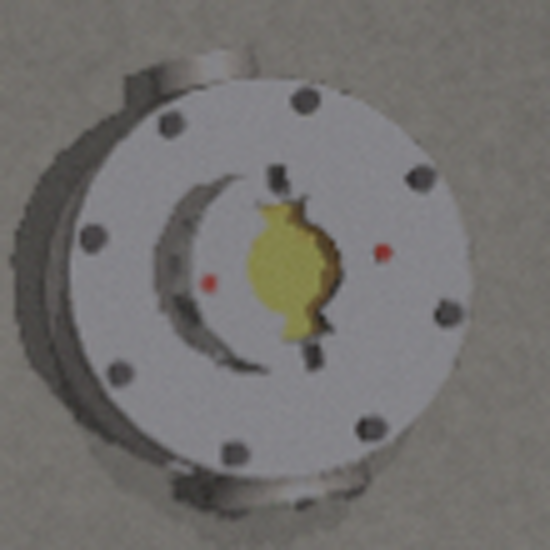

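View pics/sv.png

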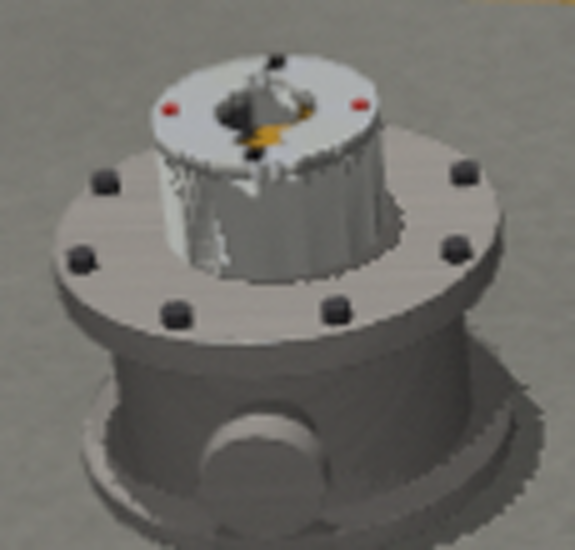

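Run:
```python
from h import *
t=pickle.load(open("top0.pkl","rb")); s=pickle.load(open("scene0.pkl","rb"))
hsv=cv2.cvtColor(t["img"],cv2.COLOR_RGB2HSV)
m=(((hsv[...,0]<8)|(hsv[...,0]>172))&(hsv[...,1]>150)&(hsv[...,2]>60))
v,u=np.nonzero(m); k=(abs(u-246)<20)&(abs(v-268)<20); 
P=plane(t,np.c_[u[k],v[k]].astype(float),0.078)[:,:2]
r=cv2.minAreaRect((P*1000).astype(np.float32)); print("rect",r); 
w,V=np.linalg.eigh(np.cov(P.T)); print("mean",P.mean(0),"yaw",np.degrees(np.arctan2(V[1,1],V[0,1])),np.sqrt(12*w))
# scene view top: red pixels at height>0.074
hs=cv2.cvtColor(s["img"],cv2.COLOR_RGB2HSV); m=(((hs[...,0]<8)|(hs[...,0]>172))&(hs[...,1]>150)&(hs[...,2]>60))
v,u=np.nonzero(m); k=(abs(u-397)<20)&(abs(v-238)<20); Q=cloud(s,np.c_[u[k],v[k]]); Q=Q[Q[:,2]>.04]
w,V=np.linalg.eigh(np.cov(Q[:,:2].T)); print("scene all",np.nanmean(Q,0),np.degrees(np.arctan2(V[1,1],V[0,1])))
# flange in top (white pixels around)
v,u=np.mgrid[250:292,228:272]; U=np.c_[u.ravel(),v.ravel()]; C=cloud(t,U); g=(abs(C[:,2]-.040)<.005)&(hsv[U[:,1],U[:,0],1]<60)
mk=np.zeros((480,640),np.uint8); mk[U[g,1],U[g,0]]=1; 
F=plane(t,U[g].astype(float),.04); print("flange circle",cv2.minEnclosingCircle((F[:,:2]*1000).astype(np.float32)),g.sum(), "zmed", np.nanmedian(C[g,2]))
# port
for n,c,D,B in (("top",t,[(431.8,246.8),(466.6,240.6)],[(445.6,225.6),(452.6,261.2)]),("scene",s,[(159.2,202),(197,200.8)],[(180.4,192.4),(175.6,210.8)])):
    d=plane(c,D,.126);b=plane(c,B,.126)
    print(n,"dots",d[:,:2].ravel(),"mid",d.mean(0)[:2],np.linalg.norm(d[1]-d[0]),"ang",np.degrees(np.arctan2(*(d[1]-d[0])[1::-1])))
    print(n,"bars mid",b.mean(0)[:2],np.linalg.norm(b[1]-b[0]),"ang",np.degrees(np.arctan2(*(b[1]-b[0])[1::-1])))
    # collar top by depth
    u0,v0=np.mean(D,0).astype(int); v,u=np.mgrid[v0-25:v0+26,u0-25:u0+26];U=np.c_[u.ravel(),v.ravel()];C=cloud(c,U);g=abs(C[:,2]-.126)<.006
    F=plane(c,U[g].astype(float),.126); print(n,"collar circ",cv2.minEnclosingCircle((F[:,:2]*1000).astype(np.float32)),np.nanmedian(C[g,2]))
# bottle
```

```text
rect ((519.8258056640625, 170.84017944335938), (13.025118827819824, 50.59107208251953), 53.0390739440918)
mean [0.52030184 0.17100069] yaw 142.22291486258857 [0.01282104 0.05118887]
scene all [0.52998938 0.17317124 0.06352058] 139.44932419000185
flange circle ((509.49627685546875, 180.21714782714844), 38.958168029785156) 361 zmed 0.03944249844410952
top dots [ 0.54731581 -0.15249441  0.55623075 -0.21172149] mid [ 0.55177328 -0.18210795] 0.05989426126878045 ang -81.44002410037325
top bars mid [ 0.5523731  -0.18192739] 0.06110141245225658 ang -171.46130160925432
top collar circ ((551.8756103515625, -180.78903198242188), 36.258148193359375) 0.1251021887034146
scene dots [ 0.56216244 -0.2071833   0.5524008  -0.14856655] mid [ 0.55728162 -0.17787493] 0.05942401603612247 ang 99.45488825227453
scene bars mid [ 0.55713356 -0.17798458] 0.060939633537085175 ang 7.837448519694907
scene collar circ ((560.9144897460938, -178.63284301757812), 40.708778381347656) 0.1252776212236295
```

```bash
cat >> h.py <<'E'
from scipy.spatial.transform import Rotation as Ro
def state():
    from plant import ctrl
    s=ctrl.get_state(); R=Ro.from_quat(s["tcp_rot"]); M=R.as_matrix()
    print("t %.2f"%s["time"],"tcp",s["eef_pos"].round(4),"down err deg",np.degrees(np.arccos(-M[2,0])).round(2),"jaw yaw",np.degrees(np.arctan2(M[1,1],M[0,1])).round(2),"F",s["contact_force"].round(2),"T",s["wrist_torque"].round(3),"op",round(s["opening"],3),"q",s["qpos"].round(3))
    return s,R
def goto(p,jaw):  # print travel, dr for target TCP p, tool down, jaw yaw deg
    s,R=state(); tr=R.inv().apply(np.asarray(p)-s["eef_pos"])
    a=np.radians(jaw); y=np.array([np.cos(a),np.sin(a),0]); x=np.array([0,0,-1.]); T=np.c_[x,y,np.cross(x,y)]
    w=(R.inv()*Ro.from_matrix(T)).as_rotvec(); print("travel",tr.round(4).tolist(),"dr",w.round(4).tolist())
E
python3 -c "
from h import *
goto([.522,.170,.2],52);goto([.522,.170,.2],-128)"
```

```text
t 0.10 tcp [0.2882 0.6097 0.23  ] down err deg 0.13 jaw yaw 64.68 F [-0.94 -0.06  0.86] T [ 0.039 -0.009  0.03 ] op 0.997 q [ 0.979  0.287  1.578  0.     1.279 -0.15 ]
travel [0.0305, -0.2974, 0.3993] dr [0.2214, -0.0001, 0.0022]
t 0.10 tcp [0.2882 0.6097 0.23  ] down err deg 0.13 jaw yaw 64.68 F [-0.94 -0.06  0.86] T [ 0.039 -0.009  0.03 ] op 0.997 q [ 0.979  0.287  1.578  0.     1.279 -0.15 ]
travel [0.0305, -0.2974, 0.3993] dr [-2.9202, -0.0032, -0.0001]
```

Request:
play_rows(claw=[0, 0, 0, 0, 0, 0, 0, 0, 0, 0, 0, 0, 0, 0], travel=[[0.0705, -0.2974, 0.3993], [0.0705, -0.2974, 0.3993], [0.0705, -0.2974, 0.3993], [0.0705, -0.2974, 0.3993], [0.0705, -0.2974, 0.3993], [0.0705, -0.2974, 0.3993], [0.0705, -0.2974, 0.3993], [0.0705, -0.2974, 0.3993], [0.0705, -0.2974, 0.3993], [0.0705, -0.2974, 0.3993], [0.0705, -0.2974, 0.3993], [0.0705, -0.2974, 0.3993], [0.0705, -0.2974, 0.3993], [0.0705, -0.2974, 0.3993]], dr=[[0.2214, 0, 0.002], [0.2214, 0, 0.002], [0.2214, 0, 0.002], [0.2214, 0, 0.002], [0.2214, 0, 0.002], [0.2214, 0, 0.002], [0.2214, 0, 0.002], [0.2214, 0, 0.002], [0.2214, 0, 0.002], [0.2214, 0, 0.002], [0.2214, 0, 0.002], [0.2214, 0, 0.002], [0.2214, 0, 0.002], [0.2214, 0, 0.002]], force=40)

```text
time: 1.5
eef_pos: [0.5213, 0.1713, 0.1602]
tcp_rot: [0.23, 0.669, -0.229, 0.669]
contact_force: [0.6, -1.6, -0.0]
opening: 1.003
```

Run:
```python
from h import *
from plant import vision
goto([.522,.170,.047],52)
for n,b in (("scene",(320,90,520,330)),("top",(180,180,340,340))):
    c=vision.read_camera(n); pickle.dump(c,open(n+"1.pkl","wb")); crop(c,f"pics/{n}1.png",*b,2.5)
```

```text
t 1.50 tcp [0.5213 0.1713 0.1602] down err deg 0.01 jaw yaw 52.12 F [ 0.56 -1.57 -0.03] T [-0.02  -0.015  0.006] op 1.003 q [ 0.133  0.08   1.95   0.     1.111 -0.777]
travel [0.1132, -0.0007, 0.0014] dr [0.0021, -0.0003, 0.0]
```

View pics/scene1.png

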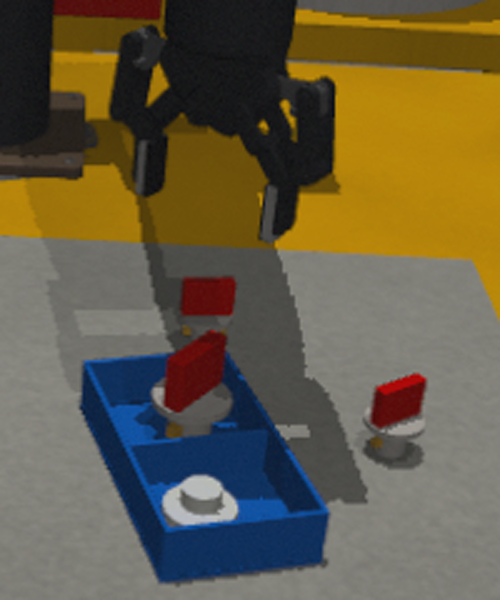

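View pics/top1.png

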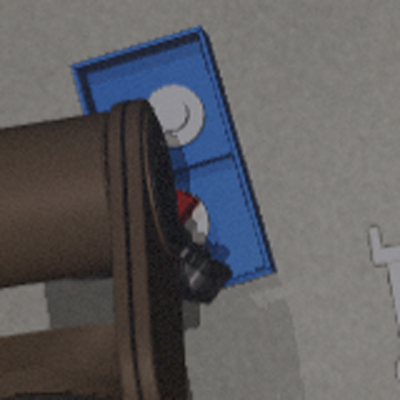

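Run:
```python
from h import *
s=pickle.load(open("scene1.pkl","rb"))
T=s["world_to_cam"]
def proj(p):
    q=(T[:3,:3]@np.array(p)+T[:3,3]); r=cv2.projectPoints(np.array([[q[0],-q[1],-q[2]]]),np.zeros(3),np.zeros(3),s["K"],s["distortion"])[0].ravel(); return r
a=np.radians(52.1);y=np.array([np.cos(a),np.sin(a),0])
c=np.array([.5213,.1713,.173])
for k in (-.057,-.0425,.0425,.057): print(k,(proj(c+k*y)-[320,90])*2.5)
# handle top corners predicted for centre (.5203,.1709) vs (.526,.168)
u=np.array([-y[1],y[0],0])
for ctr in ([.520,.1709,.078],[.5255,.168,.078]):
    print([((proj(np.array(ctr)+e*.026*u+f*.007*y)-[320,90])*2.5).round(0).tolist() for e in(-1,1) for f in (-1,1)])
```

```text
-0.057 [132.53763796 184.94597516]
-0.0425 [150.71081335 191.69866809]
0.0425 [263.36657157 233.76739817]
0.057 [283.67276149 241.38898606]
[[159.0, 353.0], [177.0, 361.0], [205.0, 324.0], [223.0, 331.0]]
[[155.0, 357.0], [173.0, 365.0], [201.0, 328.0], [219.0, 335.0]]
```

Request:
play_rows(claw=[0, 0, 0, 0, 0, 80, 160, 255, 255, 255, 255, 255, 255], travel=[[0.03, 0, 0.001], [0.06, 0, 0.001], [0.09, 0, 0.001], [0.113, 0, 0.001], [0.113, 0, 0.001], [0.113, 0, 0.001], [0.113, 0, 0.001], [0.113, 0, 0.001], [0.113, 0, 0.001], [0.113, 0, 0.001], [0.113, 0, 0.001], [0.113, 0, 0.001], [0.113, 0, 0.001]], dr=[[0, 0, 0], [0, 0, 0], [0, 0, 0], [0, 0, 0], [0, 0, 0], [0, 0, 0], [0, 0, 0], [0, 0, 0], [0, 0, 0], [0, 0, 0], [0, 0, 0], [0, 0, 0], [0, 0, 0]], force=50)

```text
time: 2.9
eef_pos: [0.5231, 0.1708, 0.0482]
tcp_rot: [0.23, 0.668, -0.229, 0.669]
contact_force: [-0.3, -0.5, 5.9]
opening: 0.153
```

Run:
```python
from h import *
from plant import vision
state()
for n,b in (("scene",(340,150,500,330)),):
    c=vision.read_camera(n); pickle.dump(c,open(n+"2.pkl","wb")); crop(c,f"pics/{n}2.png",*b,3.3)
```

```text
t 2.90 tcp [0.5231 0.1708 0.0482] down err deg 0.1 jaw yaw 52.13 F [-0.32 -0.47  5.92] T [-0.041  0.136  0.022] op 0.153 q [ 0.131  0.241  2.003  0.     0.896 -0.779]
```

View pics/scene2.png

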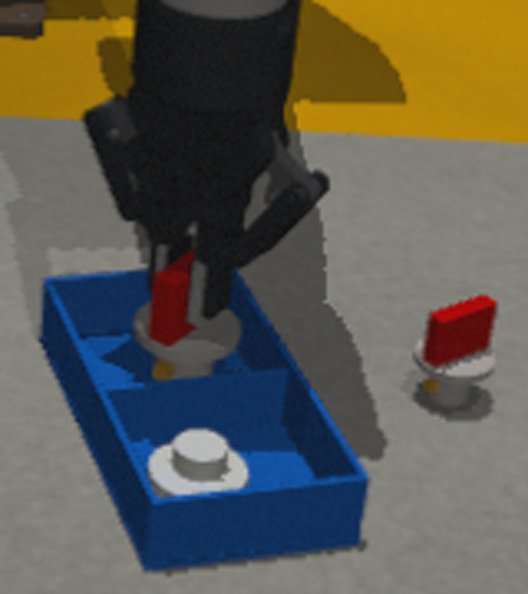

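Request:
play_rows(claw=[255, 255, 255, 255, 255, 255, 255, 255], travel=[[-0.02, 0, 0], [-0.05, 0, 0], [-0.08, 0, 0], [-0.11, 0, 0], [-0.14, 0, 0], [-0.17, 0, 0], [-0.19, 0, 0], [-0.19, 0, 0]], dr=[[0, 0, 0], [0, 0, 0], [0, 0, 0], [0, 0, 0], [0, 0, 0], [0, 0, 0], [0, 0, 0], [0, 0, 0]])

```text
time: 3.75
eef_pos: [0.5241, 0.171, 0.2412]
tcp_rot: [0.231, 0.666, -0.228, 0.671]
contact_force: [0.0, 0.3, -2.7]
opening: 0.159
```

Run:
```python
from h import *
goto([.555,-.180,.235],98.5)
```

```text
t 3.75 tcp [0.5241 0.171  0.2412] down err deg 0.43 jaw yaw 52.13 F [ 0.04  0.33 -2.67] T [ 0.047  0.047 -0.005] op 0.159 q [ 0.131  0.002  1.877  0.     1.256 -0.779]
travel [0.006, -0.2581, 0.2398] dr [-0.8093, 0.0071, -0.0029]
```

Request:
play_rows(claw=[255, 255, 255, 255, 255, 255, 255, 255, 255, 255, 255, 255, 255, 255, 255, 255], travel=[[0.0, -0.01, 0.01], [0.0, -0.03, 0.028], [0.0, -0.055, 0.05], [0.0, -0.08, 0.074], [0.0, -0.105, 0.098], [0.0, -0.13, 0.121], [0.0, -0.155, 0.144], [0.002, -0.18, 0.167], [0.004, -0.205, 0.19], [0.005, -0.226, 0.21], [0.006, -0.243, 0.226], [0.006, -0.253, 0.235], [0.006, -0.258, 0.24], [0.006, -0.258, 0.24], [0.006, -0.258, 0.24], [0.006, -0.258, 0.24]], dr=[[-0.05, 0, 0], [-0.12, 0, 0], [-0.19, 0, 0], [-0.26, 0, 0], [-0.33, 0, 0], [-0.4, 0, 0], [-0.48, 0, 0], [-0.56, 0, 0], [-0.64, 0, 0], [-0.71, 0, 0], [-0.76, 0.004, -0.002], [-0.8, 0.006, -0.003], [-0.81, 0.007, -0.003], [-0.81, 0.007, -0.003], [-0.81, 0.007, -0.003], [-0.81, 0.007, -0.003]])

```text
time: 5.35
eef_pos: [0.5551, -0.1791, 0.2346]
tcp_rot: [-0.053, 0.705, 0.053, 0.705]
contact_force: [0.9, 1.0, -1.8]
opening: 0.154
```

Run:
```python
from h import *
from plant import vision
state()
for n,b in (("scene",(90,90,270,300)),("top",(380,180,520,310))):
    c=vision.read_camera(n); pickle.dump(c,open(n+"3.pkl","wb")); crop(c,f"pics/{n}3.png",*b,2.85 if n=="scene" else 4)
```

```text
t 5.35 tcp [ 0.5551 -0.1791  0.2346] down err deg 0.04 jaw yaw 98.58 F [ 0.88  0.96 -1.79] T [-0.049  0.002  0.007] op 0.154 q [-0.486  0.084  1.804  0.     1.255 -2.207]
```

View pics/scene3.png

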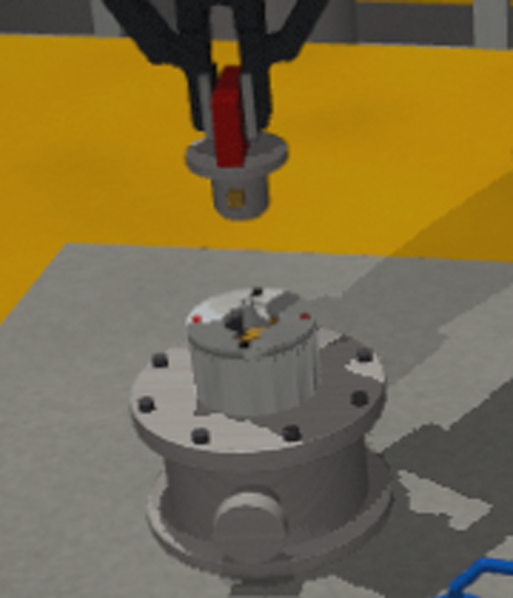

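View pics/top3.png

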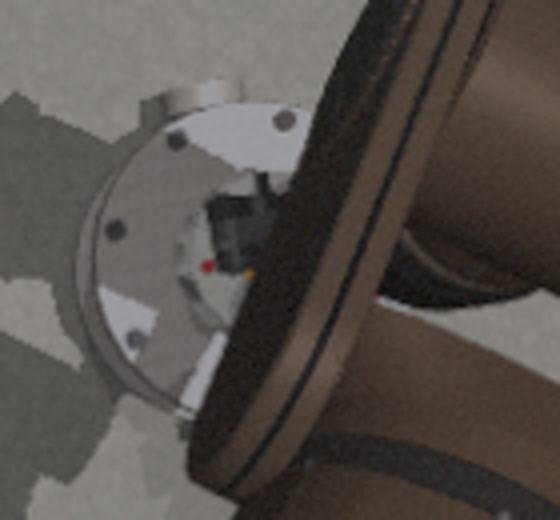

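```bash
cat >> h.py <<'E'
from scipy.optimize import least_squares
def allcloud(c,u0,v0,u1,v1):
    v,u=np.mgrid[v0:v1,u0:u1]; U=np.c_[u.ravel(),v.ravel()]; return U,cloud(c,U)
def circ(P,r,c0):
    f=lambda p: np.hypot(P[:,0]-p[0],P[:,1]-p[1])-r
    s=least_squares(f,c0,loss="soft_l1",f_scale=.0015); g=abs(f(s.x))<.006
    P2=P[g]; s=least_squares(lambda p: np.hypot(P2[:,0]-p[0],P2[:,1]-p[1])-r,s.x,loss="soft_l1",f_scale=.0015)
    return s.x, g.sum(), np.std(s.fun)
E
python3 - <<'E'
from h import *
s=pickle.load(open("scene3.pkl","rb"))
U,C=allcloud(s,90,90,270,300)
def near(z0,z1,r): return (C[:,2]>z0)&(C[:,2]<z1)&(np.hypot(C[:,0]-.555,C[:,1]+.18)<r)
o=.2346-.044
for nm,z0,z1,r in (("flange rim",o+.031,o+.035,.027),("nose",o+.005,o+.028,.015),("nose lo",o+.005,o+.011,.015),("collar",.09,.122,.036),("lid",.076,.083,.072)):
    P=C[near(z0,z1,r+.012)]; print(nm,len(P),circ(P,r,[.555,-.18]))
# heights
f=C[near(o-.01,o+.03,.02)]; print("lowest nose z pct",np.percentile(f[:,2],[1,3,5,50]))
E
```

```text
flange rim 238 (array([ 0.5531725 , -0.17878724]), np.int64(169), np.float64(0.002349456781770366))
nose 227 (array([ 0.55405452, -0.17761928]), np.int64(215), np.float64(0.0020186081963039972))
nose lo 65 (array([ 0.55337963, -0.17772052]), np.int64(65), np.float64(0.0012035394406375163))
collar 953 (array([ 0.55425523, -0.17974866]), np.int64(796), np.float64(0.0012294931862767405))
lid 958 (array([ 0.5540363 , -0.17977944]), np.int64(483), np.float64(0.002331862621583973))
lowest nose z pct [0.18955343 0.19026166 0.19122176 0.20297591]
```

Run:
```python
from h import *
s=pickle.load(open("scene3.pkl","rb"))
hsv=cv2.cvtColor(s["img"],cv2.COLOR_RGB2HSV)
for v in range(134,168,2):
    print(v, " ".join("%3d"%x for x in hsv[v,150:198,1]))
crop(s,"pics/scene3b.png",145,105,205,230,6)
crop(s,"pics/scene3b.png",140,100,215,220,5)
```

```text
134 241 241 241 241 241 241 241 237 170  34  19   4  10   9  73 196 228 218 223 228 228 228 228 225 206 112  13   6  12  11   9  27  20 199 238 241 241 241 241 241 241 241 241 241 241 241 241 241
136 241 241 241 241 241 241 241 241 240 240 240 202  64   9  34 179 228 228 228 228 228 223 228 226 198 168   4   9   9  10   5  14  47 136 213 239 240 240 241 241 241 241 241 241 241 241 241 241
138 241 241 241 241 241 241 241 241 241 196 166  77  20  10  10 170 218 228 220 228 228 228 228 219 216 191   6   7   4   7   5  12  15  18  15  19  15  15  99 237 241 241 241 241 241 241 241 241
140 241 241 241 241 241 241 200  76  25  15  13  18  11  11  11 150 228 228 228 228 223 228 216 228 223 204 195 102  18  15  15  15  15  15  15  15  11  15  11  18 141 240 241 241 241 241 241 241
142 241 241 241 241 240 133  26  17  14  15  15  15  15  15  19 109 219 217 223 225 228 228 223 228 207 195 157  39  11  15  15  11  15  15  11  17  14  12   9  12  93 238 241 241 241 241 241 241
144 241 241 241 241 237  92  17  17  14  14  17  17  12  14  19  38 218 228 225 222 228 222 220 228 225 176  95  18  18 
[... 1531 characters left out ...]
 179 179 182 186 187 104  32  10  20  11  11  12  13  19 187 240 241 241 241 241 241 241 241 241 241 241 241 241
162 241 241 241 241 241 241 241 241 241 241 241 241 241 241 241  88  15  17  17  29 117 138 141 133 123  66  10  14  14  11  18  16  13  80 237 241 241 241 241 241 241 241 241 241 241 241 241 241
164 241 241 241 240 241 241 241 241 241 241 241 241 241 241 241 241 182  47  13  17  13  13  16  13  13  17  13  17  14  15  15  69 175 239 241 241 241 241 241 241 241 241 241 241 241 241 241 241
166 241 241 241 241 241 241 241 241 241 241 241 241 241 241 241 241 241 240 229 130 113  55  55  46  34  63  79 110 131 169 237 240 241 241 241 241 241 241 241 241 241 241 241 241 241 241 241 241
```

View pics/scene3b.png

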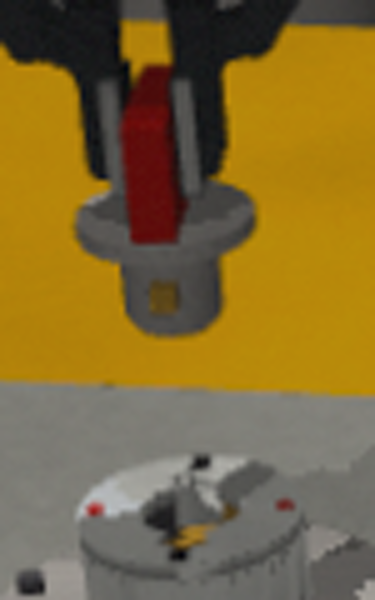

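Run:
```python
from h import *
s=pickle.load(open("scene3.pkl","rb"))
o=.1906
cam,_=rays(s,[(0,0)]); print("cam",cam)
d=np.array([.555,-.179])-cam[:2]; d/=np.linalg.norm(d); n=np.array([-d[1],d[0]]); print("view dir",d)
F=plane(s,[(155.0,144),(190.2,144)],o+.0345)[:,:2]; print("flange",F,np.linalg.norm(F[1]-F[0]),F.mean(0))
N=plane(s,[(164.3,159),(184.0,159)],o+.014)[:,:2]; print("nose wid",np.linalg.norm(N[1]-N[0]),"n coord",N@n)
B=plane(s,[(173.8,166.6)],o)[0,:2]; print("foot centre",B+12e-3*d)
P=plane(s,[(159.2,202),(197,200.8),(180.4,192.4),(175.6,210.8)],.126)[:,:2].mean(0)
print("port",P); print("along-n: flange",F.mean(0)@n,"nose",(N@n).mean(),"foot",B@n,"port",P@n); print("along-d: flange",F.mean(0)@d,"foot",(B+12e-3*d)@d,"port",P@d)
```

```text
cam [1.37470335 0.08414044 0.58029512]
view dir [-0.95214208 -0.3056558 ]
flange [[ 0.5628661  -0.2023786 ]
 [ 0.5579993  -0.14975173]] 0.052851426087549086 [ 0.5604327  -0.17606516]
nose wid 0.029637891441917346 n coord [0.35338767 0.32444156]
foot centre [ 0.55465361 -0.1796568 ]
port [ 0.55720759 -0.17792975]
along-n: flange 0.33893855305196563 nose 0.33891461674861667 foot 0.34059189376897947 port 0.3397281355508433
along-d: flange -0.47979621757623736 foot -0.47319589673297685 port -0.47615553445020903
```

Run:
```python
from h import *
goto([.5567,-.1794,.178],98.5)
```

```text
t 5.45 tcp [ 0.5553 -0.1792  0.235 ] down err deg 0.0 jaw yaw 98.59 F [ 0.23 -0.05 -1.14] T [-0.023  0.004 -0.022] op 0.153 q [-0.486  0.083  1.803  0.     1.255 -2.207]
travel [0.057, -0.0004, 0.0014] dr [0.0015, 0.0, -0.0]
```

Request:
play_rows(claw=[255, 255, 255, 255, 255, 255], travel=[[0.015, 0, 0.001], [0.03, 0, 0.0014], [0.045, 0, 0.0014], [0.057, 0, 0.0014], [0.057, 0, 0.0014], [0.057, 0, 0.0014]], dr=[[0, 0, 0], [0, 0, 0], [0, 0, 0], [0, 0, 0], [0, 0, 0], [0, 0, 0]])

```text
time: 6.05
eef_pos: [0.5565, -0.179, 0.1774]
tcp_rot: [-0.053, 0.705, 0.053, 0.705]
contact_force: [-0.1, 0.3, -0.9]
opening: 0.153
```

Run:
```python
from h import *
from plant import vision
state()
c=vision.read_camera("scene"); pickle.dump(c,open("scene4.pkl","wb")); crop(c,"pics/scene4.png",140,130,220,230,6)
c=vision.read_camera("top"); pickle.dump(c,open("top4.pkl","wb")); crop(c,"pics/top4.png",400,200,500,290,6)
```

```text
t 6.05 tcp [ 0.5565 -0.179   0.1774] down err deg 0.06 jaw yaw 98.58 F [-0.09  0.27 -0.92] T [-0.007  0.043  0.008] op 0.153 q [-0.485  0.14   1.851  0.     1.152 -2.205]
```

View pics/scene4.png

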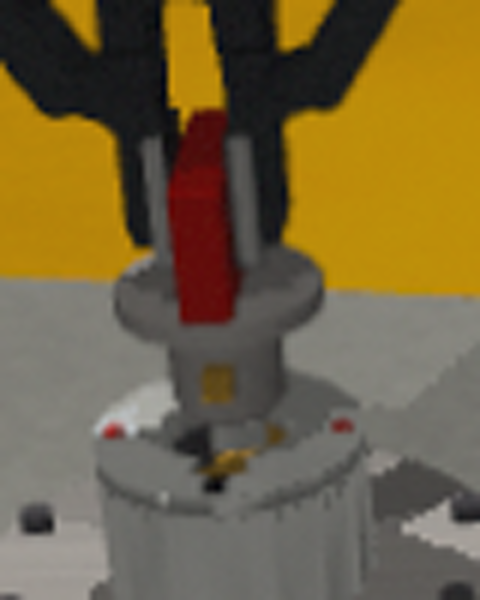

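View pics/top4.png

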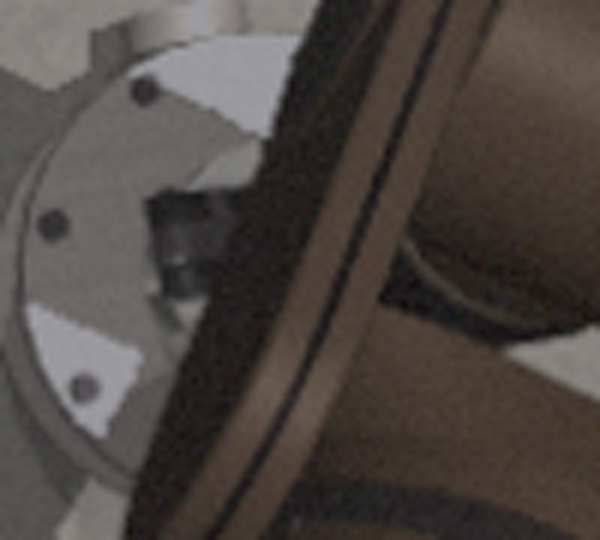

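Run:
```python
from h import *
s=pickle.load(open("scene4.pkl","rb"))
o=.1774-.044
d=np.array([-.952,-.306]);n=np.array([.306,-.952])
g=s["img"].astype(int)
for col in (175,177,179,181): print(col,g[190:208,col].sum(1))
for row in (188,191,194): print(row,g[row,160:196].sum(1))
for v in (200.5,199.8,201.2):
    B=plane(s,[(178.3,v)],o)[0,:2]+12e-3*d; print("foot",v,B@d,B@n)
N=plane(s,[(168.3,191.5),(187.3,191.5)],o+.014)[:,:2]; print("nose n",N@n,np.mean(N@n))
P=plane(s,[(159.2,202),(197,200.8),(180.4,192.4),(175.6,210.8)],.126)[:,:2].mean(0); print("port",P@d,P@n)
```

```text
175 [208 169 184 191 186 197 199 230 240 237 213 219 225 222 215 171 137 153]
177 [210 175 186 200 188 198 209 233 231 233 216 265 285 285 282 281 261 199]
179 [215 205 203 200 196 197 218 229 233 227 216 253 265 263 260 262 195 174]
181 [216 215 224 220 223 217 216 217 221 210 265 263 251 254 256 298 297 290]
188 [377 377 379 381 380 372 363 330 216 226 237 243 245 243 246 248 248 240
 240 236 231 224 221 211 200 185 165 331 384 383 386 385 387 385 381 384]
191 [376 376 377 378 382 384 381 355 260 209 223 224 232 224 178 169 170 175
 176 205 222 215 211 203 196 187 162 241 308 351 375 382 385 391 393 390]
194 [379 375 385 431 464 467 473 472 404 206 214 226 233 217 191 186 195 188
 173 196 221 223 216 207 193 181 161 180 236 255 260 259 256 258 269 286]
foot 200.5 -0.47519128740019095 0.33942787813588693
foot 199.8 -0.4728669728974683 0.33930926550620955
foot 201.2 -0.47750583429761584 0.3395460615297335
nose n [0.35318198 0.32426855] 0.33872526461035024
port -0.4760151256929708 0.33989464665683855
```

Request:
play_rows(claw=[255, 255, 255, 255, 255, 255, 255], travel=[[0.0, -0.0006, 0.0009], [0.004, -0.0006, 0.0009], [0.008, -0.0006, 0.0009], [0.011, -0.0006, 0.0009], [0.014, -0.0006, 0.0009], [0.016, -0.0006, 0.0009], [0.016, -0.0006, 0.0009]], dr=[[0, 0, 0], [0, 0, 0], [0, 0, 0], [0, 0, 0], [0, 0, 0], [0, 0, 0], [0, 0, 0]])

```text
time: 6.85
eef_pos: [0.5579, -0.1797, 0.1622]
tcp_rot: [-0.053, 0.705, 0.053, 0.705]
contact_force: [0.2, 0.0, -0.7]
opening: 0.152
```

Run:
```python
from h import *
from plant import vision
state()
c=vision.read_camera("scene"); pickle.dump(c,open("scene5.pkl","wb")); crop(c,"pics/scene5.png",140,130,220,230,6)
```

```text
t 6.85 tcp [ 0.5579 -0.1797  0.1622] down err deg 0.03 jaw yaw 98.58 F [ 0.16  0.03 -0.72] T [ 0.035 -0.014 -0.048] op 0.152 q [-0.485  0.159  1.86   0.     1.123 -2.205]
```

View pics/scene5.png

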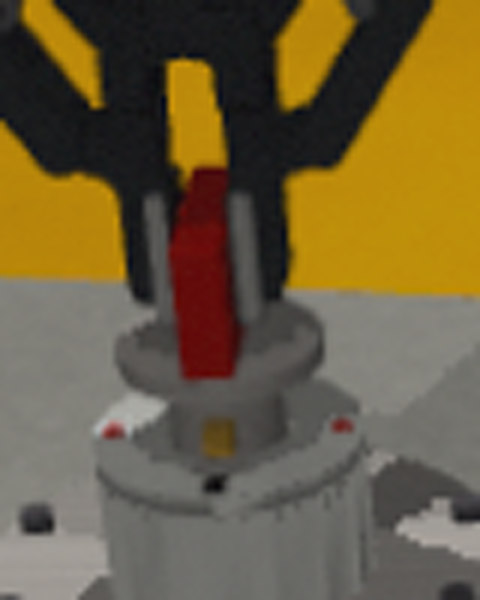

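Request:
play_rows(claw=[255, 255, 255, 255, 255, 255, 255], travel=[[0.002, 0, 0], [0.004, 0, 0], [0.006, 0, 0], [0.008, 0, 0], [0.01, 0, 0], [0.011, 0, 0], [0.011, 0, 0]], dr=[[0, 0, 0], [0, 0, 0], [0, 0, 0], [0, 0, 0], [0, 0, 0], [0, 0, 0], [0, 0, 0]], force=80)

```text
time: 7.6
eef_pos: [0.558, -0.1797, 0.1514]
tcp_rot: [-0.053, 0.705, 0.053, 0.705]
contact_force: [-0.0, -0.4, -1.6]
opening: 0.149
```

Run:
```python
from h import *
from plant import vision
state()
c=vision.read_camera("scene"); pickle.dump(c,open("scene6.pkl","wb")); crop(c,"pics/scene6.png",140,130,220,230,6)
```

```text
t 7.60 tcp [ 0.558  -0.1797  0.1514] down err deg 0.04 jaw yaw 98.58 F [-0.03 -0.43 -1.56] T [ 0.007  0.013 -0.009] op 0.149 q [-0.485  0.171  1.867  0.     1.103 -2.205]
```

View pics/scene6.png

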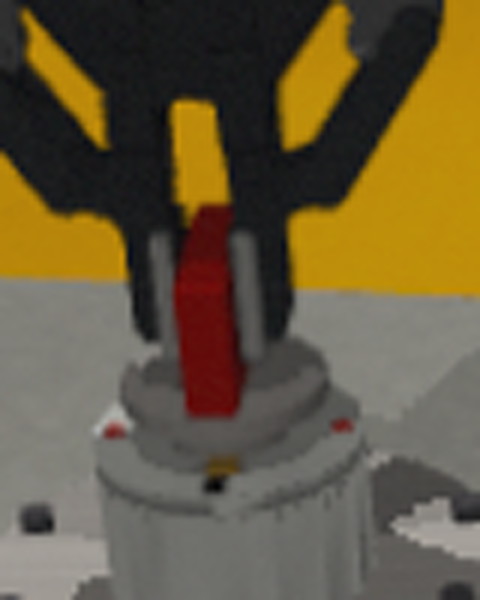

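Request:
play_rows(claw=[255, 255, 255, 255, 255, 255, 255, 255], travel=[[0.002, 0, 0], [0.004, 0, 0], [0.006, 0, 0], [0.008, 0, 0], [0.009, 0, 0], [0.01, 0, 0], [0.01, 0, 0], [0.01, 0, 0]], dr=[[0, 0, 0], [0, 0, 0], [0, 0, 0], [0, 0, 0], [0, 0, 0], [0, 0, 0], [0, 0, 0], [0, 0, 0]])

```text
time: 8.45
eef_pos: [0.5582, -0.1799, 0.1418]
tcp_rot: [-0.053, 0.705, 0.053, 0.706]
contact_force: [-0.9, -0.3, 2.9]
opening: 0.149
```

Run:
```python
from h import *
from plant import vision
state()
c=vision.read_camera("scene"); pickle.dump(c,open("scene7.pkl","wb")); crop(c,"pics/scene7.png",140,130,220,230,6)
```

```text
t 8.45 tcp [ 0.5582 -0.1799  0.1418] down err deg 0.09 jaw yaw 98.59 F [-0.9  -0.34  2.93] T [-0.062  0.153 -0.021] op 0.149 q [-0.485  0.182  1.873 -0.     1.085 -2.205]
```

View pics/scene7.png

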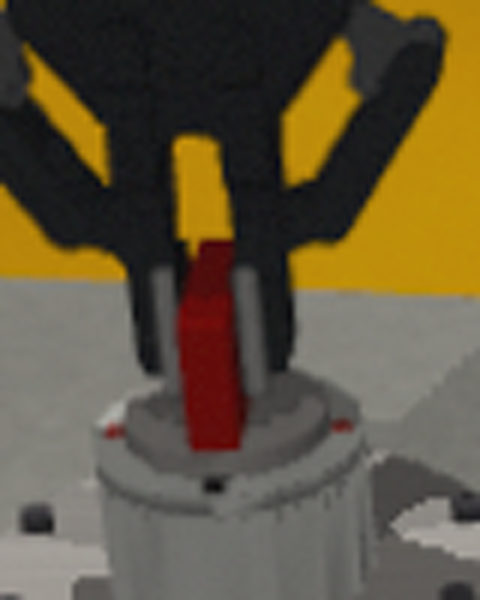

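Run:
```python
from h import *
a=np.radians(8.55);u=np.array([np.cos(a),np.sin(a)]);y=np.array([-u[1],u[0]])
tc={3:(.5552,-.1791,.2348),4:(.5565,-.179,.1774),5:(.5579,-.1797,.1622),6:(.558,-.1797,.1514),7:(.5582,-.1799,.1418)}
for k,t in tc.items():
    s=pickle.load(open(f"scene{k}.pkl","rb")); U,C=allcloud(s,130,80,225,230)
    hsv=cv2.cvtColor(s["img"],cv2.COLOR_RGB2HSV)[U[:,1],U[:,0]]
    red=((hsv[:,0]<8)|(hsv[:,0]>172))&(hsv[:,1]>150)
    Q=np.c_[(C[:,:2]-t[:2])@u,(C[:,:2]-t[:2])@y,C[:,2]-t[2]]
    R=Q[red&(abs(Q[:,1])<.005)&(Q[:,2]>-.002)&(Q[:,2]<.025)]
    Fg=Q[~red&(hsv[:,1]<120)&(abs(Q[:,1])>.008)&(abs(Q[:,1])<.022)&(Q[:,2]>.008)&(Q[:,2]<.045)&(abs(Q[:,0])<.05)]
    L=Fg[Fg[:,1]<0];H=Fg[Fg[:,1]>0]
    print(k,"red front",np.median(R[:,0]).round(4),len(R),"L",np.percentile(L[:,0],[25,50,75]).round(4),len(L),"H",np.percentile(H[:,0],[25,50,75]).round(4),len(H))
```

```text
3 red front 0.0244 121 L [0.0081 0.0107 0.0131] 152 H [0.0085 0.0106 0.0123] 215
4 red front 0.0248 104 L [0.0088 0.0113 0.0132] 136 H [0.0093 0.0115 0.0133] 197
5 red front 0.0243 103 L [0.0091 0.0108 0.0131] 145 H [0.0087 0.0111 0.0132] 191
6 red front 0.0243 101 L [0.0088 0.0105 0.0128] 136 H [0.0084 0.0103 0.0131] 189
7 red front 0.0244 102 L [0.0087 0.0109 0.0128] 137 H [0.0076 0.0102 0.0126] 191
```

Request:
play_rows(claw=[255, 255, 255, 255, 255, 255, 255, 255, 255, 255], travel=[[0.0006, 0, 0], [0.0008, -0.0002, 0], [0.0008, -0.0003, 0], [0.0008, -0.0004, -0.0001], [0.0008, -0.0006, -0.0001], [0.0008, -0.0007, -0.0002], [0.0008, -0.0008, -0.0003], [0.0008, -0.001, -0.0004], [0.0008, -0.0011, -0.0005], [0.0008, -0.0011, -0.0005]], dr=[[0, 0, 0], [0.1, 0, 0], [0.2, 0, 0], [0.3, 0, 0], [0.4, 0, 0], [0.5, 0, 0], [0.6, 0, 0], [0.7, 0, 0], [0.8, 0, 0], [0.8, 0, 0]])

```text
time: 9.5
eef_pos: [0.5577, -0.1825, 0.1412]
tcp_rot: [0.224, 0.669, -0.227, 0.671]
contact_force: [-2.7, -5.1, 2.8]
opening: 0.147
```

Run:
```python
from h import *
from plant import vision
state()
c=vision.read_camera("scene"); pickle.dump(c,open("scene8.pkl","wb")); crop(c,"pics/scene8.png",140,130,220,230,6)
state()
```

```text
t 9.50 tcp [ 0.5577 -0.1825  0.1412] down err deg 0.24 jaw yaw 52.81 F [-2.67 -5.07  2.81] T [-0.933  0.51   0.036] op 0.147 q [-0.488  0.183  1.873 -0.004  1.083 -1.408]
t 9.55 tcp [ 0.5577 -0.1825  0.1412] down err deg 0.24 jaw yaw 52.91 F [-2.06 -3.87  2.84] T [-0.942  0.531  0.127] op 0.15 q [-0.488  0.183  1.873 -0.004  1.083 -1.41 ]
```

View pics/scene8.png

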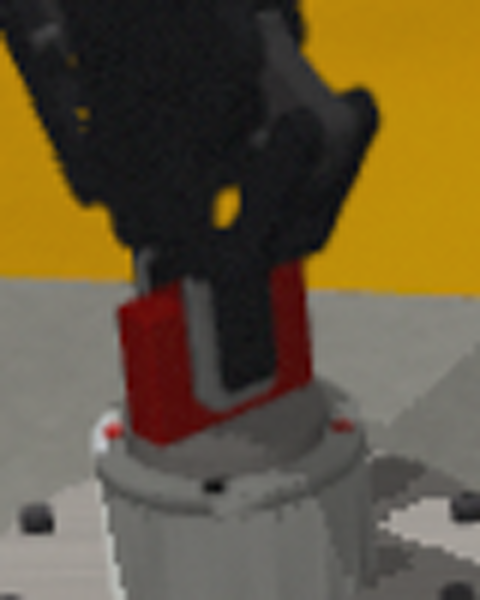

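Run:
```python
from h import *
A=np.array([.5548,-.1804])
for yaw in (30,15,7,5.5):
    a=np.radians(yaw-90); goto([*(A+.0035*np.array([np.cos(a),np.sin(a)])),.141],yaw)
```

```text
t 9.55 tcp [ 0.5577 -0.1825  0.1412] down err deg 0.24 jaw yaw 52.91 F [-2.06 -3.87  2.84] T [-0.942  0.531  0.127] op 0.15 q [-0.488  0.183  1.873 -0.004  1.083 -1.41 ]
travel [0.0002, -0.0015, -0.0003] dr [0.3999, 0.0037, 0.002]
t 9.55 tcp [ 0.5577 -0.1825  0.1412] down err deg 0.24 jaw yaw 52.91 F [-2.06 -3.87  2.84] T [-0.942  0.531  0.127] op 0.15 q [-0.488  0.183  1.873 -0.004  1.083 -1.41 ]
travel [0.0002, -0.0023, -0.0008] dr [0.6617, 0.0039, 0.0015]
t 9.55 tcp [ 0.5577 -0.1825  0.1412] down err deg 0.24 jaw yaw 52.91 F [-2.06 -3.87  2.84] T [-0.942  0.531  0.127] op 0.15 q [-0.488  0.183  1.873 -0.004  1.083 -1.41 ]
travel [0.0002, -0.0026, -0.0011] dr [0.8014, 0.0041, 0.0013]
t 9.55 tcp [ 0.5577 -0.1825  0.1412] down err deg 0.24 jaw yaw 52.91 F [-2.06 -3.87  2.84] T [-0.942  0.531  0.127] op 0.15 q [-0.488  0.183  1.873 -0.004  1.083 -1.41 ]
travel [0.0002, -0.0027, -0.0012] dr [0.8275, 0.0041, 0.0012]
```

Request:
play_rows(claw=[255, 255, 255, 255, 255, 255, 255, 255], travel=[[0.0002, -0.0004, 0], [0.0002, -0.0008, -0.0001], [0.0002, -0.0012, -0.0002], [0.0002, -0.0015, -0.0003], [0.0002, -0.0018, -0.0005], [0.0002, -0.0021, -0.0007], [0.0002, -0.0023, -0.0008], [0.0002, -0.0023, -0.0008]], dr=[[0.1, 0.003, 0.002], [0.2, 0.004, 0.002], [0.3, 0.004, 0.002], [0.4, 0.004, 0.002], [0.5, 0.004, 0.0015], [0.6, 0.004, 0.0015], [0.66, 0.004, 0.0015], [0.66, 0.004, 0.0015]])

```text
time: 10.35
eef_pos: [0.5552, -0.1844, 0.1409]
tcp_rot: [0.429, 0.562, -0.43, 0.562]
contact_force: [-3.5, -3.8, 3.4]
opening: 0.153
```

Run:
```python
from h import *
from plant import vision
state()
c=vision.read_camera("scene"); pickle.dump(c,open("scene9.pkl","wb")); crop(c,"pics/scene9.png",140,130,220,230,6)
A=np.array([.5548,-.1804])
for yaw in (9,7,5.5,4):
    a=np.radians(yaw-90); goto([*(A+.0035*np.array([np.cos(a),np.sin(a)])),.141],yaw)
```

```text
t 10.35 tcp [ 0.5552 -0.1844  0.1409] down err deg 0.11 jaw yaw 15.25 F [-3.46 -3.85  3.35] T [-0.74   0.658  0.15 ] op 0.153 q [-0.493  0.182  1.876 -0.002  1.085 -0.759]
t 10.40 tcp [ 0.5552 -0.1844  0.1409] down err deg 0.11 jaw yaw 15.3 F [-2.98 -3.73  3.41] T [-0.776  0.729  0.155] op 0.148 q [-0.493  0.182  1.876 -0.002  1.085 -0.759]
travel [-0.0001, 0.0003, -0.0005] dr [0.1099, 0.001, 0.0015]
t 10.40 tcp [ 0.5552 -0.1844  0.1409] down err deg 0.11 jaw yaw 15.3 F [-2.98 -3.73  3.41] T [-0.776  0.729  0.155] op 0.148 q [-0.493  0.182  1.876 -0.002  1.085 -0.759]
travel [-0.0001, 0.0001, -0.0005] dr [0.1448, 0.001, 0.0015]
t 10.40 tcp [ 0.5552 -0.1844  0.1409] down err deg 0.11 jaw yaw 15.3 F [-2.98 -3.73  3.41] T [-0.776  0.729  0.155] op 0.148 q [-0.493  0.182  1.876 -0.002  1.085 -0.759]
travel [-0.0001, 0.0001, -0.0006] dr [0.171, 0.0011, 0.0015]
t 10.40 tcp [ 0.5552 -0.1844  0.1409] down err deg 0.11 jaw yaw 15.3 F [-2.98 -3.73  3.41] T [-0.776  0.729  0.155] op 0.148 q [-0.493  0.182  1.876 -0.002  1.085 -0.759]
travel [-0.0001, -0.0, -0.0006] dr [0.1972, 0.0011, 0.0015]
```

View pics/scene9.png

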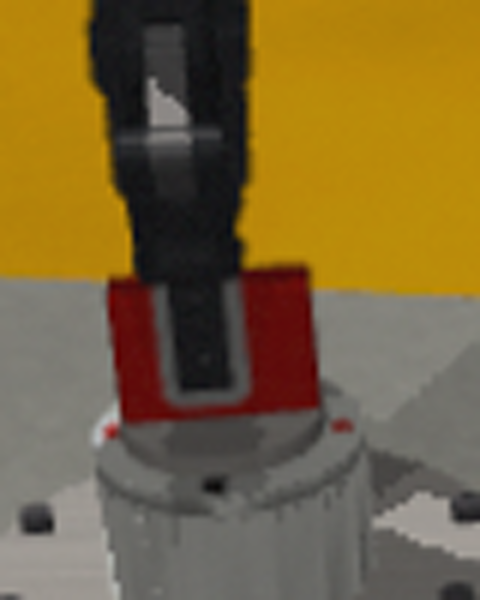

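Request:
play_rows(claw=[255, 255, 255, 255, 255, 255], travel=[[0, -0.0004, 0], [0, -0.0006, 0], [0, -0.0006, 0], [0, -0.0006, 0], [0, -0.0006, 0], [0, -0.0006, 0]], dr=[[0.06, 0.001, 0.001], [0.11, 0.001, 0.001], [0.16, 0.001, 0.001], [0.19, 0.001, 0.001], [0.19, 0.001, 0.001], [0.19, 0.001, 0.001]])

```text
time: 11.0
eef_pos: [0.5544, -0.1847, 0.1409]
tcp_rot: [0.479, 0.52, -0.48, 0.519]
contact_force: [-3.0, -3.4, 2.3]
opening: 0.152
```

Run:
```python
from h import *
from plant import vision
state()
for n,b in (("scene",(140,130,220,230)),):
    c=vision.read_camera(n); pickle.dump(c,open("scene10.pkl","wb")); crop(c,"pics/scene10.png",*b,6)
cv2.imwrite("pics/scene10f.png",c["img"][:,:,::-1])
state()
s=c; U,C=allcloud(s,130,130,225,230)
hsv=cv2.cvtColor(s["img"],cv2.COLOR_RGB2HSV)[U[:,1],U[:,0]]
red=((hsv[:,0]<8)|(hsv[:,0]>172))&(hsv[:,1]>150)&(C[:,2]>.135)
R=C[red]; print("red z",np.percentile(R[:,2],[1,50,99]))
F=R[R[:,2]<np.percentile(R[:,2],80)]; w,V=np.linalg.eigh(np.cov(F[:,:2].T)); print("handle yaw",np.degrees(np.arctan2(V[1,1],V[0,1])))
fl=C[(hsv[:,1]<60)&(C[:,2]>.1265)&(C[:,2]<.131)]; print("flange rim", circ(fl,.027,[.555,-.18]))
fl=C[(hsv[:,1]<60)&(C[:,2]>.09)&(C[:,2]<.122)&(np.hypot(C[:,0]-.555,C[:,1]+.18)<.045)]; print("collar", circ(fl,.036,[.555,-.18]))
ft=C[(hsv[:,1]<60)&(C[:,2]>.127)&(C[:,2]<.136)&(np.hypot(C[:,0]-.555,C[:,1]+.18)<.022)]; print("flange top z",np.median(ft[:,2]),len(ft))
```

```text
t 11.00 tcp [ 0.5544 -0.1847  0.1409] down err deg 0.07 jaw yaw 4.54 F [-2.99 -3.43  2.32] T [-0.567  0.567  0.116] op 0.152 q [-4.950e-01  1.800e-01  1.877e+00 -1.000e-03  1.085e+00 -5.730e-01]
t 11.05 tcp [ 0.5545 -0.1847  0.1409] down err deg 0.07 jaw yaw 4.51 F [-3.58 -2.77  3.94] T [-0.663  0.625  0.098] op 0.15 q [-4.950e-01  1.800e-01  1.877e+00 -1.000e-03  1.085e+00 -5.730e-01]
red z [0.13551112 0.15378077 0.17215858]
handle yaw 96.13736450811619
flange rim (array([ 0.55473418, -0.1804693 ]), np.int64(100), np.float64(0.002138397132325602))
collar (array([ 0.55412323, -0.17968154]), np.int64(756), np.float64(0.0012453390004587277))
flange top z 0.13183024806473506 86
```

View pics/scene10.png

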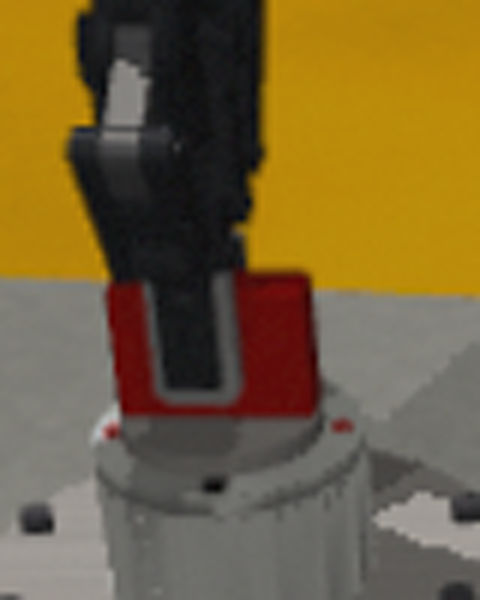

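View pics/scene10f.png

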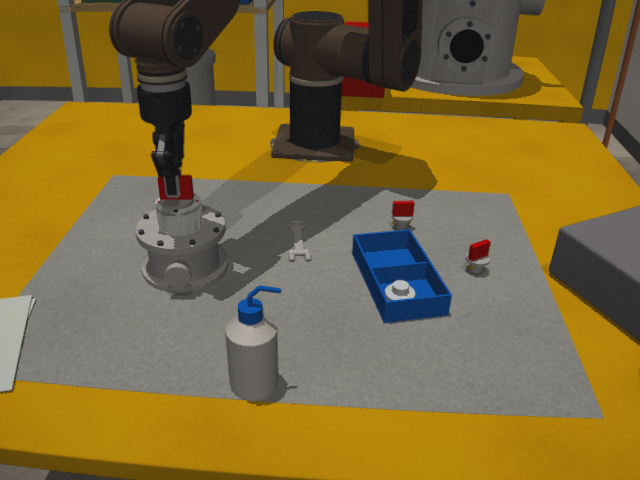

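Request:
play_rows(claw=[255, 255, 255, 255, 255], travel=[[0, -0.0002, 0], [0, -0.0002, 0], [0, -0.0002, 0], [0, -0.0002, 0], [0, -0.0002, 0]], dr=[[0.015, 0, 0], [0.03, 0, 0], [0.04, 0, 0], [0.04, 0, 0], [0.04, 0, 0]])

```text
time: 11.55
eef_pos: [0.5542, -0.1847, 0.1409]
tcp_rot: [0.49, 0.51, -0.491, 0.509]
contact_force: [-3.1, -2.4, 3.7]
opening: 0.145
```

Run:
```python
from h import *
from plant import vision
state()
c=vision.read_camera("scene"); crop(c,"pics/scene11.png",140,130,220,230,6)
U,C=allcloud(c,130,130,225,230)
hsv=cv2.cvtColor(c["img"],cv2.COLOR_RGB2HSV)[U[:,1],U[:,0]]
R=C[((hsv[:,0]<8)|(hsv[:,0]>172))&(hsv[:,1]>150)&(C[:,2]>.135)]; print("handle top z",np.percentile(R[:,2],[98,99]))
for _ in range(4): vision.read_camera("scene"); state()
```

```text
t 11.55 tcp [ 0.5542 -0.1847  0.1409] down err deg 0.09 jaw yaw 2.25 F [-3.12 -2.41  3.72] T [-0.515  0.647  0.305] op 0.145 q [-4.950e-01  1.800e-01  1.878e+00 -1.000e-03  1.085e+00 -5.340e-01]
handle top z [0.17091091 0.1711418 ]
t 11.65 tcp [ 0.5542 -0.1847  0.1408] down err deg 0.09 jaw yaw 2.24 F [-3.34 -2.42  3.19] T [-0.561  0.649  0.259] op 0.149 q [-4.950e-01  1.800e-01  1.878e+00 -1.000e-03  1.085e+00 -5.330e-01]
t 11.70 tcp [ 0.5542 -0.1847  0.1409] down err deg 0.08 jaw yaw 2.24 F [-3.91 -2.41  3.84] T [-0.52   0.661  0.295] op 0.152 q [-4.950e-01  1.800e-01  1.878e+00 -1.000e-03  1.085e+00 -5.330e-01]
t 11.75 tcp [ 0.5542 -0.1847  0.1409] down err deg 0.08 jaw yaw 2.23 F [-4.38 -2.45  2.6 ] T [-0.564  0.705  0.359] op 0.147 q [-4.950e-01  1.800e-01  1.878e+00 -1.000e-03  1.085e+00 -5.330e-01]
t 11.80 tcp [ 0.5541 -0.1847  0.1409] down err deg 0.08 jaw yaw 2.23 F [-3.8  -2.79  3.2 ] T [-0.543  0.671  0.314] op 0.15 q [-4.950e-01  1.800e-01  1.878e+00 -1.000e-03  1.085e+00 -5.330e-01]
```

View pics/scene11.png

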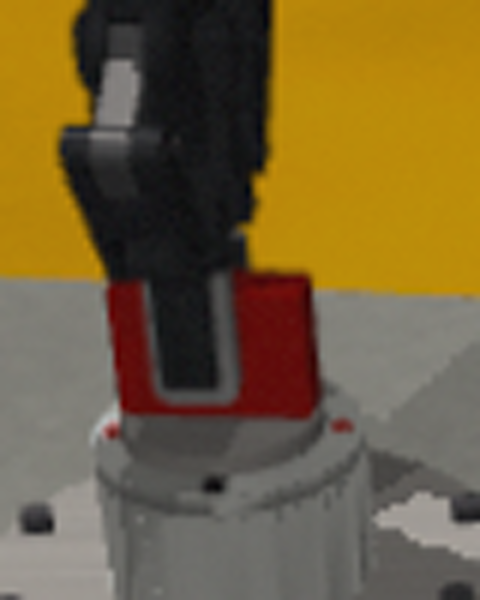

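```bash
python3 -c "
from h import *
from plant import ctrl
print(ctrl.sign_off()); state()"
```

```text
the job is handed in; nothing more can be done
None
the job is handed in; nothing more can be done
```

I lifted the largest red-handled plug out of the bin, lined its lugs up with the slots and pushed it in. I then turned it clockwise to the stop and handed in at about 11.8 s, still gripping it at 80 N.

**What the last checks showed**
- **Turn:** the tool had turned about 96° from the slots. The wrist torque about the vertical axis rose from about 0.1 to 0.3 N m over the last 2°, so the stop was met. The handle lines up with the red dots in the picture.
- **Depth:** the handle top read 171–172 mm above the bench, which puts the plug's origin about 28–29 mm below the mouth. The tool height, at about 29 mm, agrees.
- **Fit:** the tool was less than 0.1° from vertical. The flange and collar centres, fitted from the same picture, were about 1 mm apart.
- **Other objects:** the bottle, wrench and blank looked unmoved in the last full picture. I did not measure them.

**What disagreed**
- **Cameras:** the two cameras placed the port about 7 mm apart, so I aligned the plug to the port within the scene camera only.
- **Off-centre grip:** the plug was held off-centre along its handle. I first measured 1.5 mm, but the force and motion during the turn showed about 3.5–4 mm. I corrected the turning path for this, and about 4–5 N of side load remained at the end.

The joint readings of the spring ring and pad were not available, so I judged both from the turn angle, torque and depth.

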